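# Load the wok-side condiment tray, tall at the back first

## Robot

A 6-joint arm with a two-finger parallel gripper is mounted at the origin on the work surface. World frame = base frame: x ahead of the robot, y to its left, z up, the work surface at z = 0. Lengths are in m, angles in rad, forces in N, time in s.
With the tool pointing down it reaches from about 0.375 to 0.825 m from the base axis. Payload 5.5 kg.
Tool frame: the origin (TCP) lies at the very end of the fingers, on their centre line; the grasp point (between the pads) lies ctrl.grip_point_offset behind it (ctrl.grip_point_offset is the distance from the TCP to the grasp point, in m); z points along the fingers, y is the line along which they close (so a half turn about z gives the same grasp; the last joint's range is limited). The gripper opens to 85 mm and grips with 20 to 120 N. Pads are 22 mm wide; open, the fingers measure 114 mm over their backs; the gripper's body (76 mm by 85 mm) begins 54 mm behind the grasp point. The pads swing forward as they close: fully open they stand 13 mm farther back than shut.
Start: joints at [-1.256, 0.314, -0.047, 1.21, 0, 1.571], TCP at [0.186, -0.571, 0.231] pointing down, gripper open.
Joint ranges: [-2.67, 2.67], [-0.69, 1.73], [-1.03, 1.25], [-2.08, 2.16], [-1.42, 1.45], [-3.14, 3.14]. Speed limits (rad/s): [2.39, 2.39, 3.01, 3.14, 3.14, 3.14].

## Interface

Orientations are given as [roll, pitch, yaw] about the fixed x, y, z axes, in that order (R = Rz(yaw) Ry(pitch) Rx(roll)).
In Python, from bench import ctrl gives the robot as it stands. The module is installed in compiled form; this text tells all that it offers.
- The arm moves only by the shell command python3 -m jog 'ROWS' [OPENING] [FORCE]. ROWS is JSON, a list of rows, each a list of 6 numbers: the shift along the tool's x, y, z in cm, then the turn, a rotation vector about the tool's x, y, z in degrees. A call has 1 to 12 rows; each row is the pose to reach, as a shift and turn from the pose commanded when the call began, along the tool's axes at that moment; what a row does not reach only later rows make up. A row lasts 1/8 s, in which the tool goes at most 62.5 mm and 10.7 degrees, less where a joint would pass 70% of its speed; a pose out of reach is approached as far as the arm can. A call with a gripper value outside its range is refused whole. OPENING is the opening in per cent of the stroke, from 0 (shut) to 100 (fully open), set as the call begins (- or left out, the last holds). The fingers move at their own pace and stop on an object; FORCE is the grip in N (left out, the last holds). Time passes only in rows, so rows that repeat a pose let the fingers close. It gives the time, the measured TCP pose, the force, the opening and the grip force at its end, in the units of the state.
- ctrl.get_state(): the state, without advancing time (a new reading comes with each control period).
- ctrl.grab_frame(name): name is "scene" or "top" or "wrist"; returns the picture (384x512x3 uint8, red, green, blue); there is no depth.
- ctrl.camera_info(name): a dict with "intrinsics" (3x3 intrinsics, pixels), "extrinsics" (4x4, takes a point from world to camera coordinates). Camera axes: x right, y down, z forward; pixel columns grow to the right and rows downward; lengths in m; the calibration is good to about 2 mm. A picture is of the moment at which its call begins: read the wrist's pose just before it. camera_info takes no time and is no camera call; for the wrist camera it gives the pose at the moment of the call.
- ctrl.job_done(): hands the job in; it is judged then, once.
The state is a dict: "time": time; "joint_pos": joint angles; "qd": joint speeds; "tau": joint torques, N m; "ee_pos": TCP position; "tcp_rot": TCP orientation; "force": force on the tool from outside, world axes, zero at the start; "torque": the same for the moment, N m; "width": finger opening in m; "grip_force": force on a finger pad.
Only numpy, scipy, OpenCV 4.12 (cv2) and the standard library are available. Lean on these libraries where they do the work, as an engineer would, in place of code of your own. Each camera call takes 0.05 s, during which the arm holds its last target. There are 200 camera calls.

## Task

Load the wooden-floored condiment tray from the back forwards: first stand the clear glass cruet and the amber sauce bottle in its back row (the row far from the robot, where the green vinegar bottle already stands), and only when both are standing there set the orange spice jar and the blue dipping dish in its front row. Put each down gently, upright and flat on the tray's floor between the rails, and let go of it. Leave the vinegar bottle and everything else where they are.

Things in the scene. Friction and masses are not known exactly. Their poses are not given: they have to be found in the camera images.
- tray: Fixed open condiment tray, brown wooden floor, aluminium rails, outside 174 (x) by 270 (y) mm, at differing places and yaws. Origin: centre of its underside; +x points to its back (away from the robot). Floor 8 mm thick; rails 5 mm thick, tops 28 mm above the counter; inside 164 by 260 mm. Its two rows: see tray_floor.
- tray_floor (a point): Centre of the tray's floor, same axes. A flat bar (x -4 to +12 mm, top 20 mm above the counter) runs along y and parts the rows: back row x +12 to +82 mm (70 deep, centre line +47), front row x -82 to -4 mm (78 deep, centre line -43). Both rows are open over the full y from -130 to +130 mm.
- cruet_mid (a point): Point half-way up its axis; z axis upright. TALL: closed, empty clear glass cruet, 170 mm high: round body 60 mm diameter up to 75 mm, tapering to a neck 28 mm diameter from 105 to 142 mm, steel stopper 34 mm diameter above. About 0.25 kg. Stands anywhere to the left or right of the tray, places swapped from start to start.
- sauce_mid (a point): Point half-way up its axis; z axis upright. TALL: closed amber glass sauce bottle with a yellow band and a red cap, 164 mm high: body 56 mm diameter up to 90 mm, neck 26 mm diameter from 112 to 144 mm, cap 31 mm diameter above. About 0.3 kg. Stands anywhere to the left or right of the tray, places swapped from start to start.
- jar_mid (a point): Point half-way up its axis; z axis upright. SHORT: orange spice jar with a steel lid, 55 mm diameter, 68 mm high, about 0.18 kg. Stands anywhere to the left or right of the tray, places swapped from start to start.
- dish_mid (a point): Point half-way up its axis; z axis upright. SHORT: blue glazed dipping dish, open on top, 62 mm outer diameter (straight sides from 8 mm up, foot 54 mm), 34 mm high, wall 5 mm, about 0.14 kg. Stands anywhere to the left or right of the tray, places swapped from start to start.
- vinegar_mid (a point): Point half-way up its axis; z axis upright. Bystander: green glass vinegar bottle with a white cap, loose, 135 mm high, body 52 mm diameter up to 75 mm, neck 26 mm, cap 30 mm. It stands on the tray's floor in the back row, within about 30 mm of the middle of the row, which leaves room for one bottle on each side of it. Must stay.
- mill_mid (a point): Point half-way up its axis; z axis upright. Bystander: dark wood pepper mill, 52 mm diameter, 140 mm high, loose. Stands anywhere to the left or right of the tray, places swapped from start to start. Must stay.
- cup_mid (a point): Point half-way up its axis; z axis upright. Bystander: empty steel cup, 66 mm diameter at the rim, 80 mm high, loose. Stands anywhere to the left or right of the tray, places swapped from start to start. Must stay.
- tin_mid (a point): Point half-way up its axis; z axis upright. Bystander: square green tin with a brass lid, 51 by 51 mm, 75 mm high, loose, turned up to 0.5 rad. Stands anywhere to the left or right of the tray, places swapped from start to start. Must stay.
- spatula_grip (a point): Bystander: steel spatula, 300 mm long, under 30 mm high, lying loose across the counter between robot and tray; point on its handle. Must stay. Farther out, fixed: a flat cast-iron trivet behind the tray to the left (beyond x = 0.65), a hob with a wok on the left (beyond y = 0.55), a rice cooker on the right (beyond y = -0.57), a low ledge with pots 115 mm high at the back (beyond x = 0.84).
Things that resemble listed ones, but are neither listed nor needed, are in the scene too. Several things look just like the part that bears dish_mid: the one meant starts nearest to the robot's base. Leave any purple look-alike of the part that bears jar_mid alone.

How it is judged:
On the way, in this order (a step that is already met when the one before it is completed fails the run):
1. both tall things stand released in the back row (x of cruet_mid in the frame of tray between 0.034 and 0.06 m and y of cruet_mid in the frame of tray between -0.115 and 0.115 m and z of cruet_mid in the frame of tray between 0.089 and 0.097 m and angle between each of cruet_mid, sauce_mid's own z axis and vertical below 0.12 rad and contact force between the fingers and cruet below 0.2 N and linear speed of each of cruet, sauce below 0.02 m/s and x of sauce_mid in the frame of tray between 0.034 and 0.06 m and y of sauce_mid in the frame of tray between -0.115 and 0.115 m and z of sauce_mid in the frame of tray between 0.086 and 0.094 m and contact force between the fingers and sauce below 0.2 N), for 0.2 s.
2. both short things stand released in the front row, the tall ones still in the back row (x of jar_mid in the frame of tray between -0.056 and -0.03 m and y of jar_mid in the frame of tray between -0.115 and 0.115 m and z of jar_mid in the frame of tray between 0.038 and 0.046 m and angle between each of jar_mid, dish_mid, cruet_mid, sauce_mid's own z axis and vertical below 0.12 rad and contact force between the fingers and jar below 0.2 N and linear speed of each of jar, dish below 0.02 m/s and x of dish_mid in the frame of tray between -0.056 and -0.03 m and y of dish_mid in the frame of tray between -0.115 and 0.115 m and z of dish_mid in the frame of tray between 0.021 and 0.029 m and contact force between the fingers and dish below 0.2 N and x of cruet_mid in the frame of tray between 0.034 and 0.06 m and y of cruet_mid in the frame of tray between -0.115 and 0.115 m and z of cruet_mid in the frame of tray between 0.089 and 0.097 m and x of sauce_mid in the frame of tray between 0.034 and 0.06 m and y of sauce_mid in the frame of tray between -0.115 and 0.115 m and z of sauce_mid in the frame of tray between 0.086 and 0.094 m), for 0.2 s.
At the end, for the whole second after the job is handed in: Cruet and sauce bottle stand in the tray's back row and jar and dish in its front row, each within 13 mm of the row's centre line, at most 115 mm from the tray's middle along the row, on the floor (within 4 mm in height), upright within 0.12 rad, released and at rest (all of step 2 and contact force between the fingers and cruet below 0.2 N and linear speed of each of cruet, sauce below 0.02 m/s and contact force between the fingers and sauce below 0.2 N); the robot touches nothing.
It fails at once if a short thing was set in the tray before both tall ones stood in the back row (((x of jar_mid in the frame of tray between -0.085 and 0.085 m and y of jar_mid in the frame of tray between -0.13 and 0.13 m and z of jar_mid in the frame of tray below 0.048 m) or (x of dish_mid in the frame of tray between -0.085 and 0.085 m and y of dish_mid in the frame of tray between -0.13 and 0.13 m and z of dish_mid in the frame of tray below 0.031 m)) and not (x of cruet_mid in the frame of tray between 0.034 and 0.06 m and y of cruet_mid in the frame of tray between -0.115 and 0.115 m and z of cruet_mid in the frame of tray between 0.089 and 0.097 m and angle between each of cruet_mid, sauce_mid's own z axis and vertical below 0.12 rad and x of sauce_mid in the frame of tray between 0.034 and 0.06 m and y of sauce_mid in the frame of tray between -0.115 and 0.115 m and z of sauce_mid in the frame of tray between 0.086 and 0.094 m)).
It fails at once if one of the four things was dropped into the tray instead of set down ((x of cruet_mid in the frame of tray between -0.085 and 0.085 m and y of cruet_mid in the frame of tray between -0.13 and 0.13 m and z of cruet_mid in the frame of tray below 0.113 m and linear speed of cruet above 0.5 m/s) or (x of sauce_mid in the frame of tray between -0.085 and 0.085 m and y of sauce_mid in the frame of tray between -0.13 and 0.13 m and z of sauce_mid in the frame of tray below 0.11 m and linear speed of sauce above 0.5 m/s) or (x of jar_mid in the frame of tray between -0.085 and 0.085 m and y of jar_mid in the frame of tray between -0.13 and 0.13 m and z of jar_mid in the frame of tray below 0.062 m and linear speed of jar above 0.5 m/s) or (x of dish_mid in the frame of tray between -0.085 and 0.085 m and y of dish_mid in the frame of tray between -0.13 and 0.13 m and z of dish_mid in the frame of tray below 0.045 m and linear speed of dish above 0.5 m/s)).
It fails at once if one of the four things was tipped over (angle between any of cruet_mid, sauce_mid, jar_mid, dish_mid's own z axis and vertical above 0.7 rad).
It fails at once if a bystander (vinegar bottle, mill, cup, tin or spatula) was pushed away or tipped (distance of any of mill_mid, cup_mid, tin_mid, vinegar_mid from where it was at the start of the episode above 0.02 m or angle between any of mill_mid, cup_mid, tin_mid, vinegar_mid's own z axis and vertical above 0.35 rad or distance of spatula_grip from where it was at the start of the episode above 0.03 m).
It also fails if it takes over 72 s, if anything falls off the work surface, if the arm or the gripper's body presses on something with over 40 N, if the wrist force passes 120 N, or if a joint passes its speed limit or range.

## Working session

There is one attempt and no reset: what is moved stays moved. The work goes in short steps, Python scripts to look and compute and a shell command to move; the robot and the scene stay as the last step left them, time stands still between calls to the robot, and variables do not carry over. Pictures are saved under pics/ and viewed, at most 10 in all, crops included, and the job is handed in when it is done.

```bash
mkdir -p pics
python3 - <<'E'
from bench import ctrl
import cv2,numpy as np
s=ctrl.get_state();print(s['ee_pos'],s['tcp_rot'],s['width'],ctrl.grip_point_offset,s['time'])
for n in("top","scene"):
    f=ctrl.grab_frame(n);cv2.imwrite(f"pics/{n}0.png",cv2.resize(f[:,:,::-1],(800,600),interpolation=cv2.INTER_CUBIC)); np.save(f"pics/{n}0.npy",f)
    c=ctrl.camera_info(n);print(n,np.round(c['intrinsics'],1).tolist(),np.round(c['extrinsics'],3).tolist())
E
```

```text
[ 0.1856146  -0.56996546  0.23043482] [-3.13988065e+00 -2.12750797e-05  3.14812040e-01] 0.08523127857154982 0.0187 0.0
top [[416.3, 0.0, 252.5], [0.0, 416.3, 196.1], [0.0, 0.0, 1.0]] [[0.015, -1.0, -0.02, 0.037], [-0.996, -0.013, -0.087, 0.58], [0.087, 0.021, -0.996, 1.346], [0.0, 0.0, 0.0, 1.0]]
scene [[477.5, 0.0, 252.8], [0.0, 477.5, 191.2], [0.0, 0.0, 1.0]] [[-0.546, 0.837, -0.008, 0.295], [0.652, 0.419, -0.631, -0.318], [-0.525, -0.35, -0.775, 1.683], [0.0, 0.0, 0.0, 1.0]]
```

View pics/top0.png

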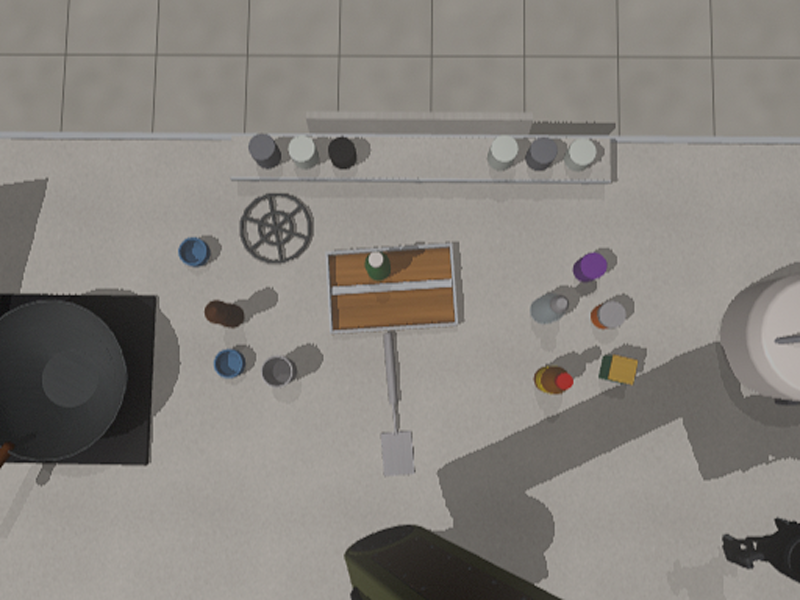

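View pics/scene0.png

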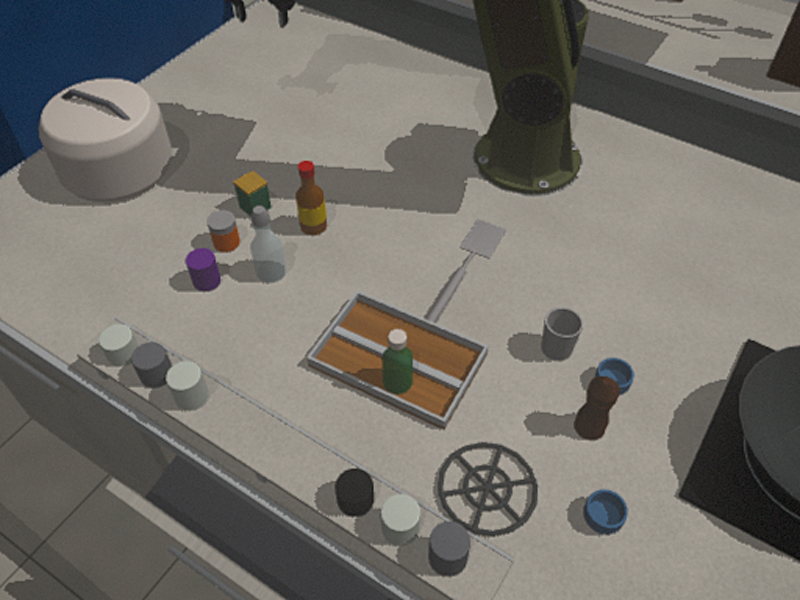

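The top view (800x600) shows:
- **Tray:** corners near (328,252), (452,244), (458,325), (332,331). Vinegar bottle at (376,262).
- **Cruet:** the only clear bottle, at (548,308).
- **Sauce bottle:** amber, red cap at (565,381).
- **Jar:** orange with a grey lid at (608,315). The look-alike is purple, at (590,267).
- **Dish:** candidates at (229,363) and (195,252). (229,363) is nearer the base, so that's the one.
- **Bystanders:** mill (222,313), cup (279,370), tin (620,369) and the spatula.

Next I'll measure positions.

```bash
cat > h.py <<'E'
from bench import ctrl
import numpy as np, cv2
from scipy.spatial.transform import Rotation as Ro
def ray(n,uv,c=None):
    c=c or ctrl.camera_info(n);E=np.array(c['extrinsics']);K=np.array(c['intrinsics'])
    d=E[:3,:3].T@np.linalg.solve(K,[uv[0],uv[1],1]);return -E[:3,:3].T@E[:3,3],d
def onz(n,uv,z,c=None):
    o,d=ray(n,uv,c);return o+d*(z-o[2])/d[2]
def tri(u,v):
    o,d=ray("top",u);p,e=ray("scene",v)
    t=np.linalg.lstsq(np.c_[d,-e],p-o,rcond=None)[0];a,b=o+d*t[0],p+e*t[1];return (a+b)/2,np.linalg.norm(a-b)
def go(x,y,z,yawdeg):
    "shift (cm) and turn (deg) in tool axes to a tool-down TCP target; picks half-turn nearest"
    s=ctrl.get_state();R=Ro.from_euler('xyz',s['tcp_rot'])
    for k in(0,180):
        T=Ro.from_euler('xyz',[np.pi,0,np.radians(yawdeg+k)])
        print('shift',np.round(R.inv().apply(np.array([x,y,z])-s['ee_pos'])*100,2),'turn',np.round((R.inv()*T).as_rotvec(degrees=True),1))
E
python3 - <<'E'
from h import *
T=np.load('pics/top0.npy');S=np.load('pics/scene0.npy')
hT=cv2.cvtColor(T,cv2.COLOR_RGB2HSV);hS=cv2.cvtColor(S,cv2.COLOR_RGB2HSV)
def blobs(h,lo,hi,mn=15):
    m=cv2.inRange(h,np.array(lo),np.array(hi));n,l,st,c=cv2.connectedComponentsWithStats(m)
    return [(np.round(c[i],1).tolist(),st[i].tolist()) for i in range(1,n) if st[i][4]>=mn]
for nm,lo,hi in [('red',(0,180,120),(5,255,255)),('red2',(172,180,120),(180,255,255)),('orange',(6,190,150),(12,255,255)),('yellow',(18,150,100),(30,255,255)),('blue',(100,90,60),(112,255,255)),('dgreen',(50,80,20),(85,255,255)),('brownfloor',(8,120,70),(17,220,200))]:
    print(nm,'T',[b for b in blobs(hT,lo,hi)],'\n   S',[b for b in blobs(hS,lo,hi) if b[0][0]<420])
# crops enlarged
a=cv2.resize(T[180:260,330:420],None,fx=6,fy=6,interpolation=cv2.INTER_CUBIC)
b=cv2.resize(T[180:260,110:210],None,fx=2.6,fy=6)
cv2.imwrite('pics/c1.png',a[:,:,::-1])
c=cv2.resize(T[150:215,205:298],None,fx=8,fy=8,interpolation=cv2.INTER_CUBIC);cv2.imwrite('pics/c2.png',c[:,:,::-1])
E
```

```text
red T [([362.6, 244.9], [359, 240, 7, 9, 25])] 
   S [([195.5, 105.8], [191, 103, 10, 6, 48])]
red2 T [] 
   S []
orange T [] 
   S []
yellow T [([398.5, 237.0], [390, 229, 18, 17, 134]), ([345.4, 243.1], [343, 236, 8, 15, 48])] 
   S [([159.8, 116.4], [150, 110, 21, 14, 162]), ([203.5, 137.1], [198, 128, 11, 16, 102])]
blue T [([125.2, 160.5], [114, 152, 18, 18, 144]), ([147.9, 231.5], [137, 224, 18, 17, 144])] 
   S [([55.8, 30.3], [0, 0, 144, 102, 7568]), ([393.1, 238.7], [383, 229, 23, 22, 128]), ([385.6, 327.0], [375, 314, 26, 25, 265])]
dgreen T [([237.0, 172.1], [234, 167, 8, 11, 27])] 
   S [([259.7, 234.9], [253, 223, 11, 28, 134])]
brownfloor T [([252.7, 171.6], [215, 159, 74, 24, 956]), ([252.9, 196.9], [216, 184, 75, 27, 1579]), ([381.1, 203.6], [378, 196, 10, 14, 52]), ([351.6, 244.6], [346, 238, 14, 14, 114]), ([1.4, 288.1], [0, 285, 4, 8, 17])] 
   S [([199.2, 124.4], [191, 113, 16, 21, 196]), ([204.8, 145.3], [200, 141, 9, 9, 36]), ([144.7, 153.9], [135, 145, 19, 16, 177]), ([263.3, 217.2], [218, 193, 89, 50, 1489]), ([225.1, 229.7], [203, 215, 43, 34, 680]), ([274.5, 252.1], [255, 238, 38, 28, 530])]
```

View pics/c1.png

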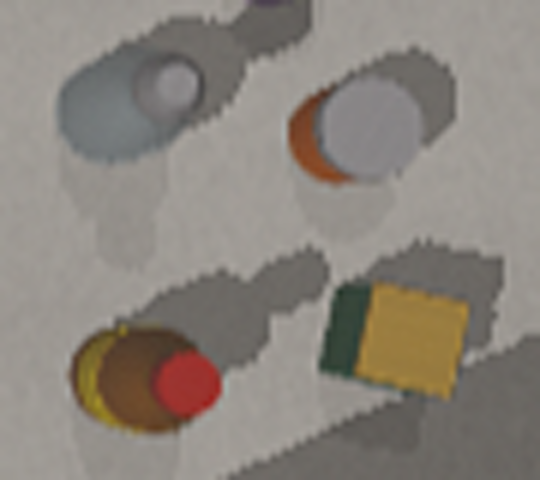

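View pics/c2.png

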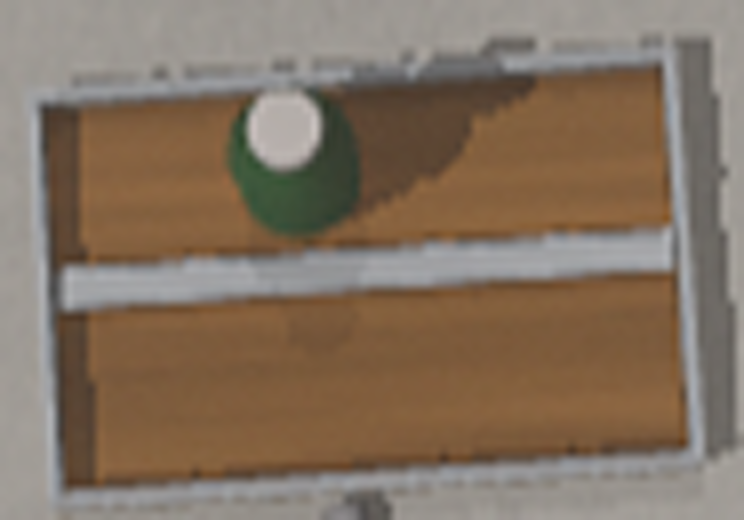

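The close crops agree: stopper at (169,88), red cap (188,384), orange jar's steel lid (370,128), tin lid (412,341), and the tray rail outline.

Run:
```python
from h import *
c1=lambda u,v:((u+.5)/6-.5+330,(v+.5)/6-.5+180)
c2=lambda u,v:((u+.5)/8-.5+205,(v+.5)/8-.5+150)
f=lambda u,v:((u+.5)*.64-.5,(v+.5)*.64-.5)
P={}
for n,uv,z in [('cruet',c1(169,88),.168),('sauce',c1(188,384),.162),('jar',c1(370,128),.068),('tin',c1(412,341),.075),('vinegar',c2(285,130),.143),('cup',f(279,370),.08),('dishA',f(229,362),.034),('dishB',f(194,251),.034),('mill',f(213,312),.13),('spat_end',f(390,333),.015)]:
    P[n]=onz('top',uv,z);print(n,P[n].round(4),round(np.hypot(*P[n][:2]),3))
print('sauce tri',tri(c1(188,384),(195.5,106.5)),'tin tri?')
C=np.array([onz('top',c2(*q),.028)[:2] for q in[(35,98),(678,45),(705,460),(55,503)]])
print(C.round(4).tolist());c,wh,a=cv2.minAreaRect(C.astype(np.float32));print(c,wh,a)
m=C.mean(0);e=(C[0]-C[1]+C[3]-C[2]);yaw=np.arctan2(-e[0],e[1]);print('tray',m,np.degrees(yaw),[np.linalg.norm(C[i]-C[(i+1)%4]) for i in range(4)])
R=np.array([[np.cos(yaw),-np.sin(yaw)],[np.sin(yaw),np.cos(yaw)]])
print('vin in tray',R.T@(P['vinegar'][:2]-m))
for q in[(.047,.075),(.047,-.06),(.047,-.07),(-.043,.06),(-.043,-.06)]:print(q,(m+R@q).round(4))
c=ctrl.camera_info('wrist');s=ctrl.get_state();E=np.array(c['extrinsics']);cw=-E[:3,:3].T@E[:3,3]
Rt=Ro.from_euler('xyz',s['tcp_rot']);print('wrist cam in tool',Rt.inv().apply(cw-s['ee_pos']),Rt.inv().apply(E[2,:3]))
# dish rims in top
T=cv2.cvtColor(np.load('pics/top0.npy'),cv2.COLOR_RGB2HSV)
mk=cv2.inRange(T,np.array((98,60,30)),np.array((116,255,255)));n,l,st,ce=cv2.connectedComponentsWithStats(mk)
for i in range(1,n):
    if st[i][4]>60:
        k=cv2.findContours((l==i).astype(np.uint8),0,1)[0][0];(x,y),r=cv2.minEnclosingCircle(k);print('blue',(x,y),r,onz('top',(x,y),.03).round(4))
```

```text
cruet [ 0.5769 -0.2664  0.168 ] 0.635
sauce [ 0.4328 -0.2761  0.162 ] 0.513
jar [ 0.5665 -0.395   0.068 ] 0.691
tin [ 0.4549 -0.413   0.075 ] 0.614
vinegar [0.6611 0.082  0.143 ] 0.666
cup [0.4437 0.276  0.08  ] 0.523
dishA [0.4582 0.3906 0.034 ] 0.602
dishB [0.6919 0.4742 0.034 ] 0.839
mill [0.5553 0.3993 0.13  ] 0.684
spat_end [0.5245 0.0554 0.015 ] 0.527
sauce tri (array([ 0.43203979, -0.2749064 ,  0.16173401]), np.float64(0.002794021461477347)) tin tri?
[[0.6917, 0.1921], [0.7171, -0.0741], [0.5452, -0.0865], [0.5238, 0.1798]]
(0.6204088926315308, 0.052841104567050934) (0.1723332405090332, 0.2685966491699219) 4.596673488616943
tray [0.61943151 0.05283994] 5.014442014571969 [np.float64(0.26744927914066824), np.float64(0.17233964052860828), np.float64(0.26711214780431736), np.float64(0.16843979530134565)]
vin in tray [0.0440727  0.02540351]
(0.047, 0.075) [0.6597 0.1317]
(0.047, -0.06) [ 0.6715 -0.0028]
(0.047, -0.07) [ 0.6724 -0.0128]
(-0.043, 0.06) [0.5714 0.1089]
(-0.043, -0.06) [ 0.5818 -0.0107]
wrist cam in tool [ 0.07416338 -0.00034309 -0.14289014] [-2.94515746e-01  4.40914936e-04  9.55646525e-01]
blue (123.6119384765625, 161.0746307373047) 9.83338451385498 [0.6905 0.4767 0.03  ]
blue (146.0, 232.5454559326172) 9.640321731567383 [0.4547 0.3928 0.03  ]
```

Run:
```python
from h import *
f=lambda u,v:((u+.5)*.64-.5,(v+.5)*.64-.5)
print('purple',onz('top',f(593,264),.066))
go(.577,-.266,.215,95)
```

```text
purple [ 0.66921602 -0.35919579  0.066     ]
shift [ 46.63 -16.79   1.58] turn [ -0.1  -0.1 -77. ]
shift [ 46.63 -16.79   1.58] turn [-1.00e-01  1.00e-01  1.03e+02]
```

```bash
python3 -m jog '[[46.6,-16.8,1.5,0,0,-77],[46.6,-16.8,1.5,0,0,-77],[46.6,-16.8,1.5,0,0,-77],[46.6,-16.8,1.5,0,0,-77],[46.6,-16.8,1.5,0,0,-77],[46.6,-16.8,1.5,0,0,-77],[46.6,-16.8,1.5,0,0,-77],[46.6,-16.8,1.5,0,0,-77],[46.6,-16.8,1.5,0,0,-77],[46.6,-16.8,1.5,0,0,-77],[46.6,-16.8,1.5,0,0,-77]]' 100
python3 - <<'E'
from h import *
f=ctrl.grab_frame('wrist');np.save('pics/w1.npy',f);cv2.imwrite('pics/w1.png',f[:,:,::-1])
g=ctrl.grab_frame('scene');s=ctrl.get_state();print(s['joint_pos'],s['time'])
go(.577,-.266,.107,95)
E
```

```text
time: 1.48
ee_pos: [0.5758, -0.2674, 0.2162]
tcp_rot: [-3.141, -0.0, 1.657]
force: [1.0, 0.4, 0.0]
width: 0.0853
grip_force: 0.0
[-4.34788496e-01  3.85770845e-01  2.08854877e-02  1.20587712e+00
 -1.08148812e-04  1.05002678e+00] 1.575
shift [ 0.14  0.12 10.95] turn [-0.   0.  -0.1]
shift [ 0.14  0.12 10.95] turn [  0.    0.  179.9]
```

View pics/w1.png

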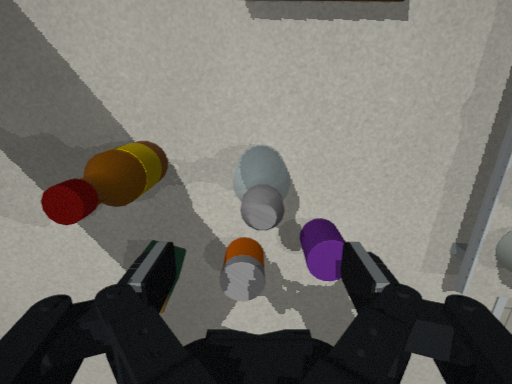

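The wrist view shows the cruet's stopper at about (261,214), centred between the fingers, with nothing tall next to it.

Run:
```python
from h import *
print('cruet',onz('wrist',(262,213),.17),'sauce',onz('wrist',(70,205),.164),'jar',onz('wrist',(243,276),.068),'purp',onz('wrist',(326,263),.068))
```

```text
cruet [ 0.57778273 -0.26652897  0.17      ] sauce [ 0.437855   -0.27477386  0.164     ] jar [ 0.56758159 -0.38759035  0.068     ] purp [ 0.66247491 -0.36185841  0.068     ]
```

```bash
python3 -m jog '[[0.1,0.2,5,0,0,0],[0.1,0.2,9,0,0,0],[0.1,0.2,10.9,0,0,0],[0.1,0.2,10.9,0,0,0],[0.1,0.2,10.9,0,0,0]]' && python3 -m jog '[[0,0,0,0,0,0],[0,0,0,0,0,0],[0,0,0,0,0,0],[0,0,0,0,0,0],[0,0,0,0,0,0],[0,0,0,0,0,0]]' 0 40
```

```text
time: 2.2
ee_pos: [0.5792, -0.2661, 0.1086]
tcp_rot: [3.14, 0.001, 1.658]
force: [0.5, -0.2, 0.8]
width: 0.0856
grip_force: 0.0
time: 2.95
ee_pos: [0.5791, -0.2655, 0.1081]
tcp_rot: [3.141, 0.001, 1.659]
force: [-1.8, 0.9, 5.1]
width: 0.0317
grip_force: 39.0
```

```bash
python3 -m jog '[[0,0,-1,0,0,0],[0,0,-4,0,0,0],[0,0,-9,0,0,0],[0,0,-14,0,0,0],[0,0,-17.5,0,0,0],[0,0,-17.5,0,0,0],[0,0,-17.5,0,0,0]]'
python3 - <<'E'
from h import *
f=ctrl.grab_frame('wrist');g=ctrl.grab_frame('scene')
cv2.imwrite('pics/w2.png',np.hstack([f[100:384,120:400],cv2.resize(g[30:200,100:300],(334,284))])[:,:,::-1])
s=ctrl.get_state();print(s['width'],s['ee_pos'])
m=np.array([.6195,.0528]);y=np.radians(4.8);R=np.array([[np.cos(y),-np.sin(y)],[np.sin(y),np.cos(y)]])
p=m+R@[.047,-.055];print(p);go(p[0],p[1],.283,94.8)
E
```

```text
time: 3.82
ee_pos: [0.5782, -0.265, 0.2809]
tcp_rot: [-3.14, -0.001, 1.659]
force: [-0.8, 0.4, -2.1]
width: 0.0315
grip_force: 40.1
0.03129754679322438 [ 0.57775972 -0.26482487  0.28005512]
[0.67093745 0.00192575]
shift [25.75 11.62 -0.28] turn [-0.2 -0.1  0.2]
shift [25.75 11.62 -0.28] turn [   0.2   -0.3 -179.8]
```

View pics/w2.png

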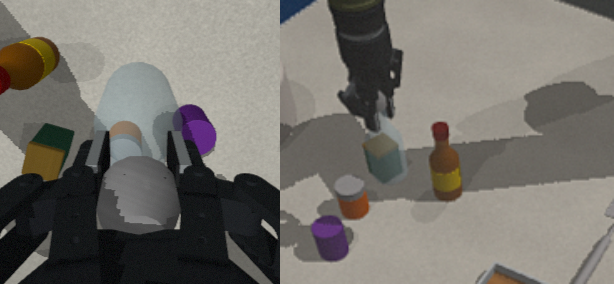

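The cruet is held by the neck and upright. I'll carry it over the back row's right part.

```bash
python3 -m jog '[[5,2.2,0,0,0,0],[11,5,0,0,0,0],[17,7.7,0,0,0,0],[22,10,0,0,0,0],[25.7,11.6,0,0,0,0],[25.7,11.6,0,0,0,0],[25.7,11.6,0,0,0,0],[25.7,11.6,0,0,0,0]]' - 60
python3 - <<'E'
from h import *
s=ctrl.get_state();c=ctrl.camera_info('wrist');f=ctrl.grab_frame('wrist');np.save('pics/w3.npy',f)
import pickle;pickle.dump((s,c),open('pics/w3.pkl','wb'))
cv2.imwrite('pics/w3.png',cv2.resize(f[:,:,::-1],(800,600)));print(s['ee_pos'],s['width'])
E
```

```text
time: 4.92
ee_pos: [0.6712, -0.0004, 0.2818]
tcp_rot: [-3.141, 0.0, 1.657]
force: [0.9, -0.7, -2.4]
width: 0.0308
grip_force: 59.7
[ 6.71241890e-01 -3.59111410e-04  2.81788893e-01] 0.030839993030340743
```

View pics/w3.png

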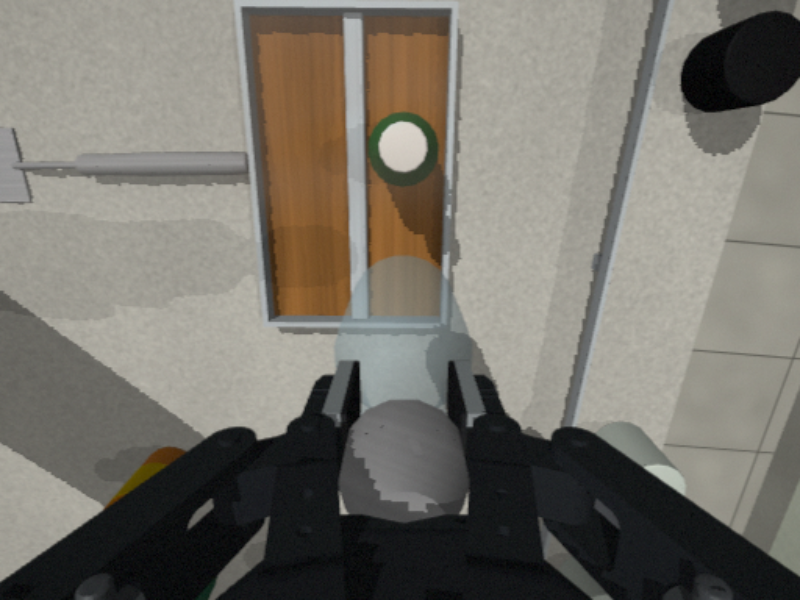

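```bash
cat >> h.py <<'E'
import pickle
def tray_from(name,pts):
    s,c=pickle.load(open(f'pics/{name}.pkl','rb'))
    f=lambda q:((q[0]+.5)*.64-.5,(q[1]+.5)*.64-.5)
    return np.array([onz('wrist',f(q),q[2],c) for q in pts])
E
python3 - <<'E'
from h import *
C=tray_from('w3',[(237,6,.028),(458,4,.028),(451,323,.028),(265,326,.028)])[:,:2]
print(C.round(4).tolist(),[round(np.linalg.norm(C[i]-C[(i+1)%4]),4) for i in range(4)])
e=C[0]+C[1]-C[2]-C[3];yaw=np.arctan2(-e[0],e[1]);m=C.mean(0);print(m,np.degrees(yaw))
R=np.array([[np.cos(yaw),-np.sin(yaw)],[np.sin(yaw),np.cos(yaw)]])
B=tray_from('w3',[(343,14,.02),(362,13,.02),(352,318,.02),(368,318,.02),(447,100,.008),(368,100,.008),(443,300,.008),(368,300,.008),(403,147,.143)])[:,:2]
print((R.T@(B-m).T).T.round(4).tolist())
p=m+R@[.047,-.055];print(p,m+R@[.047,.092]);go(p[0],p[1],.283,np.degrees(yaw)+90)
E
```

```text
[[0.5245, 0.1791], [0.6954, 0.1953], [0.7211, -0.0665], [0.545, -0.085]] [np.float64(0.1716), np.float64(0.2631), np.float64(0.1771), np.float64(0.2649)]
[0.62147736 0.05570646] 5.013698205364628
[[-0.0046, 0.1281], [0.0105, 0.1288], [-0.0064, -0.1283], [0.0091, -0.1283], [0.081, 0.0667], [0.0129, 0.0667], [0.0822, -0.1138], [0.0085, -0.1138], [0.0433, 0.024]]
[0.6731042  0.00502441] [0.66025729 0.15146196]
shift [ 0.53  0.22 -0.1 ] turn [-0.   0.  -0.1]
shift [ 0.53  0.22 -0.1 ] turn [0.000e+00 1.000e-01 1.799e+02]
```

```bash
python3 -m jog '[[0.5,0.1,1,0,0,0],[0.5,0.1,4,0,0,0],[0.5,0.1,7,0,0,0],[0.5,0.1,10,0,0,0],[0.5,0.1,13,0,0,0],[0.5,0.1,14.8,0,0,0],[0.5,0.1,15.5,0,0,0],[0.5,0.1,15.5,0,0,0],[0.5,0.1,15.5,0,0,0]]'
```

```text
time: 6.1
ee_pos: [0.6732, 0.0059, 0.1286]
tcp_rot: [3.14, 0.0, 1.659]
force: [0.4, 0.3, -2.4]
width: 0.0309
grip_force: 59.7
```

```bash
python3 -m jog '[[0,0,0.5,0,0,0],[0,0,0.9,0,0,0],[0,0,1.1,0,0,0],[0,0,1.1,0,0,0],[0,0,1.1,0,0,0]]'
```

```text
time: 6.72
ee_pos: [0.6723, 0.0059, 0.1163]
tcp_rot: [3.142, -0.0, 1.659]
force: [-0.5, -0.5, -2.1]
width: 0.0307
grip_force: 59.9
```

```bash
python3 -m jog '[[0,0,0.1,0,0,0],[0,0,0.1,0,0,0],[0,0,0.1,0,0,0]]' && python3 -m jog '[[0,0,0.1,0,0,0],[0,0,0.1,0,0,0],[0,0,0.1,0,0,0]]'
```

```text
time: 7.1
ee_pos: [0.6727, 0.0059, 0.1162]
tcp_rot: [3.14, 0.0, 1.659]
force: [-1.6, -0.5, 5.8]
width: 0.0308
grip_force: 59.2
time: 7.48
ee_pos: [0.6731, 0.0059, 0.1162]
tcp_rot: [3.139, 0.0, 1.659]
force: [-2.3, -1.2, 10.6]
width: 0.0306
grip_force: 58.8
```

```bash
python3 -m jog '[[0,0,-0.1,0,0,0],[0,0,-0.1,0,0,0],[0,0,-0.1,0,0,0],[0,0,-0.1,0,0,0]]' 75 && python3 -m jog '[[0,0,-2,0,0,0],[0,0,-5,0,0,0],[0,0,-10,0,0,0],[0,0,-10,0,0,0]]'
python3 - <<'E'
from h import *
f=ctrl.grab_frame('scene');cv2.imwrite('pics/s4.png',cv2.resize(f[140:300,150:360],(800,600))[:,:,::-1])
go(.436,-.275,.215,95)
E
```

```text
time: 7.98
ee_pos: [0.6722, 0.006, 0.115]
tcp_rot: [-3.141, -0.0, 1.659]
force: [-0.4, -0.3, -0.3]
width: 0.0642
grip_force: 0.0
time: 8.48
ee_pos: [0.6751, 0.006, 0.2201]
tcp_rot: [3.134, 0.001, 1.659]
force: [0.7, 0.2, -1.2]
width: 0.0642
grip_force: 0.0
shift [-25.9  -26.16   0.15] turn [0.2 0.  0. ]
shift [-25.9  -26.16   0.15] turn [  -0.     0.4 -180. ]
```

View pics/s4.png

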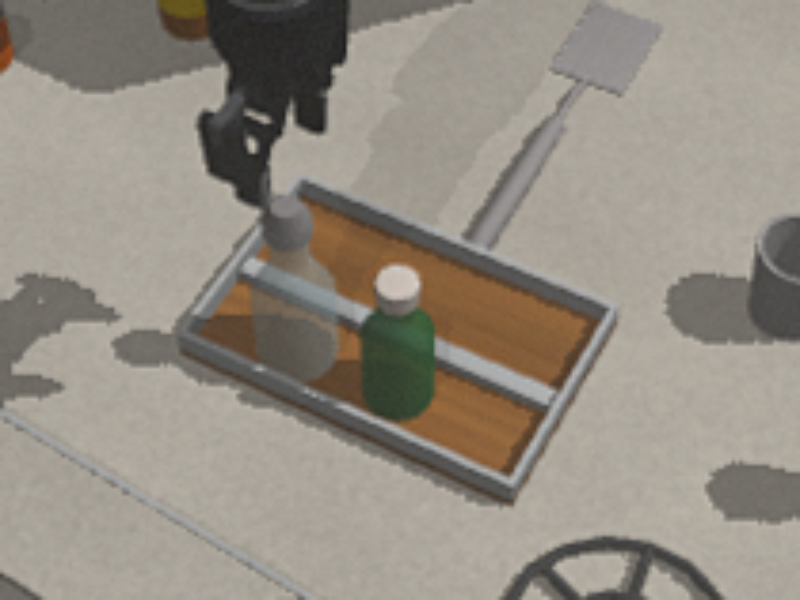

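The cruet stands upright in the back row, with the vinegar bottle undisturbed. Next is the sauce bottle.

```bash
python3 -m jog '[[-25.9,-26.2,0.2,0,0,0],[-25.9,-26.2,0.2,0,0,0],[-25.9,-26.2,0.2,0,0,0],[-25.9,-26.2,0.2,0,0,0],[-25.9,-26.2,0.2,0,0,0],[-25.9,-26.2,0.2,0,0,0],[-25.9,-26.2,0.2,0,0,0],[-25.9,-26.2,0.2,0,0,0],[-25.9,-26.2,0.2,0,0,0],[-25.9,-26.2,0.2,0,0,0]]' 100
python3 - <<'E'
from h import *
s=ctrl.get_state();f=ctrl.grab_frame('wrist');h=cv2.cvtColor(f,cv2.COLOR_RGB2HSV)
m=cv2.inRange(h,np.array((0,150,60)),np.array((5,255,255)))|cv2.inRange(h,np.array((174,150,60)),np.array((180,255,255)))
n,l,st,c=cv2.connectedComponentsWithStats(m);i=1+st[1:,4].argmax();print(st[i],c[i],onz('wrist',c[i],.157))
p=onz('wrist',c[i],.157);go(p[0],p[1],.114,95)
E
```

```text
time: 9.78
ee_pos: [0.4348, -0.2741, 0.213]
tcp_rot: [-3.141, -0.0, 1.661]
force: [-0.1, -0.2, 0.4]
width: 0.0854
grip_force: 0.0
[ 235  187   42   47 1554] [255.87709138 210.0958816 ] [ 0.43224218 -0.27502072  0.157     ]
shift [-0.06 -0.25  9.91] turn [-0.  -0.   0.1]
shift [-0.06 -0.25  9.91] turn [   0.    -0.  -179.9]
```

```bash
python3 -m jog '[[0,-0.2,4,0,0,0],[0,-0.2,8,0,0,0],[0,-0.2,9.9,0,0,0],[0,-0.2,9.9,0,0,0],[0,-0.2,9.9,0,0,0]]' && python3 -m jog '[[0,0,0,0,0,0],[0,0,0,0,0,0],[0,0,0,0,0,0],[0,0,0,0,0,0],[0,0,0,0,0,0],[0,0,0,0,0,0]]' 0 60 && python3 -m jog '[[0,0,-1,0,0,0],[0,0,-4,0,0,0],[0,0,-9,0,0,0],[0,0,-14,0,0,0],[0,0,-18,0,0,0],[0,0,-18,0,0,0],[0,0,-18,0,0,0]]';python3 - <<'E'
from h import *
m=np.array([.6207,.0555]);y=np.radians(5);R=np.array([[np.cos(y),-np.sin(y)],[np.sin(y),np.cos(y)]])
p=m+R@[.047,.091];print(p);go(p[0],p[1],.294,95)
E
```

```text
time: 10.45
ee_pos: [0.4329, -0.2754, 0.1152]
tcp_rot: [3.141, 0.001, 1.659]
force: [-0.4, -0.7, 0.5]
width: 0.0855
grip_force: 0.0
time: 11.2
ee_pos: [0.4326, -0.2755, 0.1149]
tcp_rot: [3.141, 0.001, 1.659]
force: [0.6, 0.2, 6.0]
width: 0.0294
grip_force: 58.7
time: 12.08
ee_pos: [0.4313, -0.2748, 0.2929]
tcp_rot: [-3.14, -0.001, 1.659]
force: [-0.3, -0.4, -4.0]
width: 0.0291
grip_force: 59.8
[0.65958998 0.15025004]
shift [40.34 26.47 -0.1 ] turn [-0.1 -0.1  0. ]
shift [40.34 26.47 -0.1 ] turn [ 1.0e-01 -2.0e-01 -1.8e+02]
```

```bash
python3 -m jog '[[4,2.6,0,0,0,0],[9,5.9,0,0,0,0],[14,9.2,0,0,0,0],[19,12.5,0,0,0,0],[24,15.7,0,0,0,0],[29,19,0,0,0,0],[34,22.3,0,0,0,0],[38,25,0,0,0,0],[40.3,26.5,0,0,0,0],[40.3,26.5,0,0,0,0],[40.3,26.5,0,0,0,0],[40.3,26.5,0,0,0,0]]'
python3 - <<'E'
from h import *
# vinegar & cruet check from top view: white cap
f=ctrl.grab_frame('top');np.save('pics/t5.npy',f)
go(.6596,.1503,.137,95)
E
```

```text
time: 13.58
ee_pos: [0.66, 0.1484, 0.2938]
tcp_rot: [-3.14, 0.0, 1.658]
force: [0.6, 0.2, -3.2]
width: 0.0288
grip_force: 60.1
shift [ 0.2  -0.03 15.72] turn [-0.  0. -0.]
shift [ 0.2  -0.03 15.72] turn [0.0e+00 1.0e-01 1.8e+02]
```

```bash
python3 -m jog '[[0.1,0,1,0,0,0],[0.1,0,4,0,0,0],[0.1,0,7,0,0,0],[0.1,0,10,0,0,0],[0.1,0,13,0,0,0],[0.1,0,15,0,0,0],[0.1,0,16,0,0,0],[0.1,0,16.5,0,0,0],[0.1,0,16.8,0,0,0],[0.1,0,16.8,0,0,0],[0.1,0,16.8,0,0,0]]'
```

```text
time: 15.0
ee_pos: [0.661, 0.1506, 0.127]
tcp_rot: [3.14, -0.0, 1.659]
force: [-0.1, 0.3, -3.9]
width: 0.0286
grip_force: 60.1
```

```bash
python3 -m jog '[[0,-0.1,0.2,0,0,0],[0,-0.1,0.35,0,0,0],[0,-0.1,0.35,0,0,0],[0,-0.1,0.35,0,0,0]]' && python3 -m jog '[[0,0,0.1,0,0,0],[0,0,0.1,0,0,0],[0,0,0.1,0,0,0]]'
```

```text
time: 15.5
ee_pos: [0.6598, 0.1504, 0.123]
tcp_rot: [3.141, -0.0, 1.659]
force: [-0.1, 0.5, -0.9]
width: 0.0289
grip_force: 60.1
time: 15.88
ee_pos: [0.6603, 0.1505, 0.1228]
tcp_rot: [3.14, -0.0, 1.659]
force: [0.4, 0.7, 5.7]
width: 0.0289
grip_force: 60.2
```

```bash
python3 -m jog '[[0,0,0,0,0,0],[0,0,0,0,0,0],[0,0,0,0,0,0],[0,0,0,0,0,0]]' 75 && python3 -m jog '[[0,0,-2,0,0,0],[0,0,-6,0,0,0],[0,0,-12,0,0,0],[0,0,-12,0,0,0],[0,0,-12,0,0,0]]'
python3 - <<'E'
from h import *
f=ctrl.grab_frame('scene');g=ctrl.grab_frame('top');np.save('pics/s6.npy',f)
a=cv2.resize(f[130:300,180:350],(500,500));b=cv2.resize(g[150:215,205:298][:, :],(300,210))
cv2.imwrite('pics/s6.png',np.hstack([a,np.vstack([b,np.zeros((290,300,3),np.uint8)])])[:,:,::-1])
go(.456,.392,.15,185)
E
```

```text
time: 16.38
ee_pos: [0.6594, 0.1504, 0.1215]
tcp_rot: [-3.141, 0.0, 1.659]
force: [0.5, -0.7, 0.4]
width: 0.0642
grip_force: 0.0
time: 17.0
ee_pos: [0.6596, 0.1504, 0.2416]
tcp_rot: [3.141, -0.0, 1.659]
force: [0.1, 0.2, 0.3]
width: 0.0641
grip_force: 0.0
shift [ 25.87 -18.04   9.04] turn [ -0.1  -0.1 -90. ]
shift [ 25.87 -18.04   9.04] turn [-0.1  0.1 90. ]
```

View pics/s6.png

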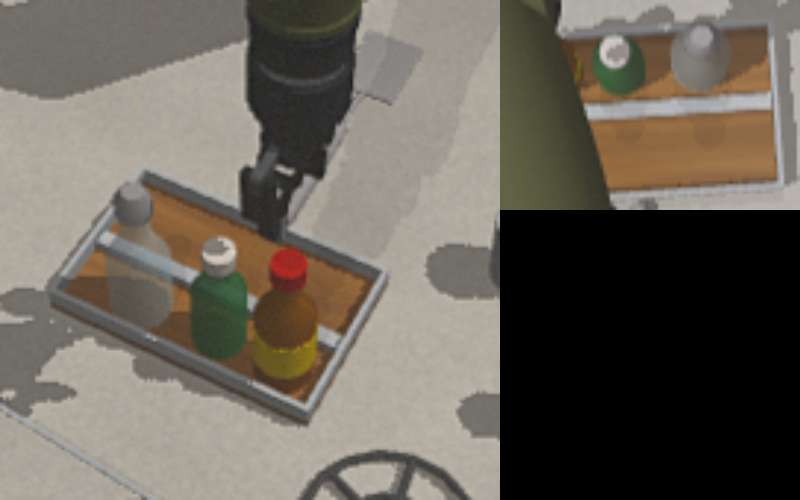

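Both tall bottles stand in the back row and the vinegar is undisturbed. Next is the near dish.

```bash
python3 -m jog '[[25.9,-18,7,0,0,-90],[25.9,-18,7,0,0,-90],[25.9,-18,7,0,0,-90],[25.9,-18,7,0,0,-90],[25.9,-18,7,0,0,-90],[25.9,-18,7,0,0,-90],[25.9,-18,7,0,0,-90],[25.9,-18,7,0,0,-90],[25.9,-18,7,0,0,-90],[25.9,-18,7,0,0,-90],[25.9,-18,7,0,0,-90]]' 100
python3 - <<'E'
from h import *
s=ctrl.get_state();f=ctrl.grab_frame('wrist');np.save('pics/w7.npy',f);h=cv2.cvtColor(f,cv2.COLOR_RGB2HSV)
m=cv2.inRange(h,np.array((98,60,25)),np.array((116,255,255)))
n,l,st,c=cv2.connectedComponentsWithStats(m)
for i in range(1,n):
    if st[i,4]>300:
        k=cv2.findContours((l==i).astype(np.uint8),0,1)[0][0];e=cv2.fitEllipse(cv2.convexHull(k));print(st[i],e,onz('wrist',e[0],.03),onz('wrist',e[0],.02))
cv2.imwrite('pics/w7.png',f[:,:,::-1]);print(s['ee_pos'],s['joint_pos'][5])
E
```

```text
time: 18.48
ee_pos: [0.4571, 0.3922, 0.1709]
tcp_rot: [-3.141, -0.001, -3.055]
force: [-0.2, 0.0, -0.1]
width: 0.0854
grip_force: 0.0
[ 231  148   61   62 2860] ((260.9082336425781, 178.8053436279297), (59.60581970214844, 60.99859619140625), 0.10460688918828964) [0.454388   0.39498551 0.03      ] [0.4569451  0.39530409 0.02      ]
[0.45711781 0.39218011 0.17093748] 0.6224768214664353
```

View pics/w7.png

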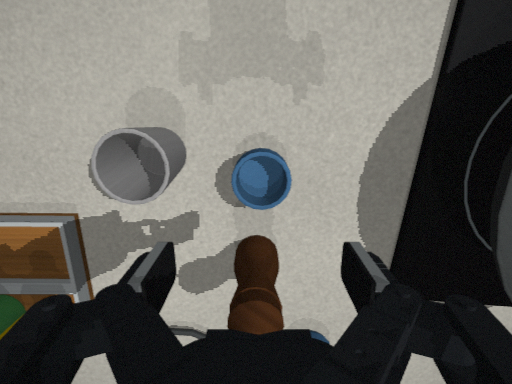

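The dish is at (261,179), clear of the mill, cup and hob. I'll descend on it.

```bash
python3 -m jog '[[0.2,0.3,5,0,0,0],[0.2,0.3,10,0,0,0],[0.2,0.3,14,0,0,0],[0.2,0.3,16,0,0,0],[0.2,0.3,16.6,0,0,0],[0.2,0.3,16.6,0,0,0],[0.2,0.3,16.6,0,0,0]]' && python3 -m jog '[[0,0,0,0,0,0],[0,0,0,0,0,0],[0,0,0,0,0,0],[0,0,0,0,0,0],[0,0,0,0,0,0]]' 0 40
```

```text
time: 19.4
ee_pos: [0.4561, 0.3961, 0.0071]
tcp_rot: [3.14, 0.002, -3.054]
force: [1.0, 0.3, 0.2]
width: 0.085
grip_force: 0.0
time: 20.02
ee_pos: [0.4559, 0.3958, 0.0071]
tcp_rot: [3.141, 0.002, -3.054]
force: [-1.2, -1.0, 6.5]
width: 0.0598
grip_force: 42.9
```

```bash
python3 -m jog '[[0,0,-1,0,0,0],[0,0,-2,0,0,0],[0,0,-2,0,0,0]]'
python3 - <<'E'
from h import *
f=ctrl.grab_frame('wrist');h=cv2.cvtColor(f,cv2.COLOR_RGB2HSV)
m=cv2.inRange(h,np.array((98,60,25)),np.array((116,255,255)))
n,l,st,c=cv2.connectedComponentsWithStats(m);i=1+st[1:,4].argmax()
k=cv2.findContours((l==i).astype(np.uint8),0,1)[0][0];print(st[i],cv2.fitEllipse(cv2.convexHull(k)))
s=ctrl.get_state();R=Ro.from_euler('xyz',s['tcp_rot']);e=cv2.fitEllipse(cv2.convexHull(k))
for z in(.05,.054):print(R.inv().apply(onz('wrist',e[0],z)-s['ee_pos']))
print(s['force'],s['width'],s['grip_force'])
E
```

```text
time: 20.4
ee_pos: [0.456, 0.3961, 0.0271]
tcp_rot: [3.14, 0.002, -3.054]
force: [-0.0, -0.4, -1.9]
width: 0.0599
grip_force: 43.8
[  193   195   130   132 13266] ((257.6992492675781, 261.84490966796875), (129.8300018310547, 131.38003540039062), 168.10635375976562)
[ 4.33187928e-03 -4.09943276e-05 -2.35304459e-02]
[ 6.73195843e-03 -3.54009484e-05 -2.75329520e-02]
[-0.06374157  0.1085894  -2.297736  ] 0.059972191487704093 43.81603413817231
```

Run:
```python
from h import *
m=np.array([.6207,.0555]);y=np.radians(5);R=np.array([[np.cos(y),-np.sin(y)],[np.sin(y),np.cos(y)]])
p=m+R@[-.038,.062];print(p);go(p[0],p[1],.17,185)
```

```text
[0.57744095 0.11395215]
shift [ -9.67 -29.13 -14.36] turn [0.  0.1 0. ]
shift [ -9.67 -29.13 -14.36] turn [-1.0e-01  1.0e-01 -1.8e+02]
```

```bash
python3 -m jog '[[0,0,-4,0,0,0],[0,0,-9,0,0,0],[0,0,-14.4,0,0,0],[-1.5,-5,-14.4,0,0,0],[-3.3,-10,-14.4,0,0,0],[-5,-15,-14.4,0,0,0],[-6.7,-20,-14.4,0,0,0],[-8.3,-25,-14.4,0,0,0],[-9.7,-29.1,-14.4,0,0,0],[-9.7,-29.1,-14.4,0,0,0],[-9.7,-29.1,-14.4,0,0,0]]' && python3 -m jog '[[0,0,3,0,0,0],[0,0,6,0,0,0],[0,0,9,0,0,0],[0,0,12,0,0,0],[0,0,13.5,0,0,0],[0,0,14.2,0,0,0],[0,0,14.2,0,0,0],[0,0,14.2,0,0,0]]'
```

```text
time: 21.82
ee_pos: [0.577, 0.1141, 0.1694]
tcp_rot: [3.141, -0.001, -3.054]
force: [0.2, 0.6, -1.8]
width: 0.0596
grip_force: 44.3
time: 22.82
ee_pos: [0.5784, 0.1143, 0.0289]
tcp_rot: [3.141, 0.002, -3.054]
force: [0.8, 0.1, -2.5]
width: 0.0596
grip_force: 44.3
```

Floor contact is expected near TCP z = 0.015.

```bash
python3 -m jog '[[0,0,0.6,0,0,0],[0,0,1,0,0,0],[0,0,1.2,0,0,0],[0,0,1.2,0,0,0],[0,0,1.2,0,0,0]]' && python3 -m jog '[[0,0,0.15,0,0,0],[0,0,0.15,0,0,0],[0,0,0.15,0,0,0]]'
```

```text
time: 23.45
ee_pos: [0.5776, 0.114, 0.0159]
tcp_rot: [-3.142, 0.0, -3.054]
force: [0.4, -0.6, -1.1]
width: 0.0595
grip_force: 44.4
time: 23.82
ee_pos: [0.5777, 0.1141, 0.0152]
tcp_rot: [3.141, 0.001, -3.054]
force: [-1.7, 0.4, 5.6]
width: 0.0593
grip_force: 44.9
```

```bash
python3 -m jog '[[0,0,0,0,0,0],[0,0,0,0,0,0],[0,0,0,0,0,0],[0,0,0,0,0,0]]' 95 && python3 -m jog '[[0,0,-1.5,0,0,0],[0,0,-5,0,0,0],[0,0,-11,0,0,0],[0,0,-16,0,0,0],[0,0,-16,0,0,0],[0,0,-16,0,0,0]]'
python3 - <<'E'
from h import *
f=ctrl.grab_frame('wrist');h=cv2.cvtColor(f,cv2.COLOR_RGB2HSV)
m=cv2.inRange(h,np.array((98,60,25)),np.array((116,255,255)))
n,l,st,c=cv2.connectedComponentsWithStats(m);i=1+st[1:,4].argmax()
k=cv2.findContours((l==i).astype(np.uint8),0,1)[0][0];e=cv2.fitEllipse(cv2.convexHull(k))
m0=np.array([.6207,.0555]);y=np.radians(5);R=np.array([[np.cos(y),-np.sin(y)],[np.sin(y),np.cos(y)]])
print(st[i],e,'dish in tray',R.T@(onz('wrist',e[0],.04)[:2]-m0))
go(.567,-.392,.19,110)
E
```

```text
time: 24.32
ee_pos: [0.5775, 0.1141, 0.0142]
tcp_rot: [3.142, -0.0, -3.054]
force: [0.2, 0.7, -0.3]
width: 0.0811
grip_force: 0.0
time: 25.08
ee_pos: [0.5774, 0.114, 0.1748]
tcp_rot: [3.142, 0.001, -3.054]
force: [-0.7, -1.1, -0.4]
width: 0.0812
grip_force: 0.0
[ 228  150   61   62 2942] ((257.92333984375, 180.9129638671875), (60.245147705078125, 61.863319396972656), 0.5447237491607666) dish in tray [-0.0410703   0.06195504]
shift [  5.41 -50.31  -1.62] turn [-0.1 -0.1 75. ]
shift [  5.41 -50.31  -1.62] turn [ 1.00e-01 -1.00e-01 -1.05e+02]
```

```bash
python3 -m jog '[[0,0,-5,0,0,0],[2,-5,-7,0,0,0],[5.4,-50.3,-6,0,0,75],[5.4,-50.3,-6,0,0,75],[5.4,-50.3,-6,0,0,75],[5.4,-50.3,-6,0,0,75],[5.4,-50.3,-6,0,0,75],[5.4,-50.3,-6,0,0,75],[5.4,-50.3,-6,0,0,75],[5.4,-50.3,-1.5,0,0,75],[5.4,-50.3,-1.5,0,0,75],[5.4,-50.3,-1.5,0,0,75]]' 100
python3 - <<'E'
from h import *
f=ctrl.grab_frame('wrist');h=cv2.cvtColor(f,cv2.COLOR_RGB2HSV)
m=cv2.inRange(h,np.array((3,150,60)),np.array((14,255,255)))
n,l,st,c=cv2.connectedComponentsWithStats(m);i=1+st[1:,4].argmax();print(st[i],c[i])
x,y,w,hh=st[i][:4];roi=f[y-10:y+90,x-25:x+w+25]
g=cv2.medianBlur(cv2.cvtColor(f,cv2.COLOR_RGB2GRAY),5)
print(cv2.HoughCircles(g,cv2.HOUGH_GRADIENT,1,40,param1=80,param2=20,minRadius=22,maxRadius=42))
s=ctrl.get_state();print(s['ee_pos'],s['tcp_rot'],onz('wrist',c[i],.03))
K=np.array(ctrl.camera_info('wrist')['intrinsics']);E=np.array(ctrl.camera_info('wrist')['extrinsics'])
q=K@(E@[.567,-.39,.068,1])[:3];print('pred lid',q[:2]/q[2],'r',K[0,0]*.0275/q[2])
E
```

```text
time: 26.62
ee_pos: [0.5675, -0.3906, 0.1891]
tcp_rot: [-3.141, -0.002, 1.921]
force: [1.0, 0.9, -0.4]
width: 0.0853
grip_force: 0.0
[235 153  44  17 244] [256.64754098 158.64344262]
[[[255.5 188.5  27.2]
  [365.5 187.5  28. ]]]
[ 0.56823909 -0.39076466  0.19024079] [ 3.14125101e+00 -1.42791090e-05  1.92170388e+00] [ 0.55943128 -0.37350843  0.03      ]
pred lid [257.96046108 184.33202005] r 28.39879042300347
```

Run:
```python
from h import *
p=onz('wrist',(255.5,188.5),.068);print(p,onz('wrist',(365.5,187.5),.068));go(p[0],p[1],.026,110)
```

```text
[ 0.56620204 -0.39477577  0.068     ] [ 0.666194   -0.35701894  0.068     ]
shift [-0.31 -0.33 16.42] turn [ 0.  -0.   0.1]
shift [-0.31 -0.33 16.42] turn [   0.     0.  -179.9]
```

```bash
python3 -m jog '[[-0.3,-0.2,5,0,0,0],[-0.3,-0.2,10,0,0,0],[-0.3,-0.2,14,0,0,0],[-0.3,-0.2,16,0,0,0],[-0.3,-0.2,16.7,0,0,0],[-0.3,-0.2,16.7,0,0,0],[-0.3,-0.2,16.7,0,0,0]]' && python3 -m jog '[[0,0,0,0,0,0],[0,0,0,0,0,0],[0,0,0,0,0,0],[0,0,0,0,0,0],[0,0,0,0,0,0]]' 0 50 && python3 -m jog '[[0,0,-1,0,0,0],[0,0,-5,0,0,0],[0,0,-10,0,0,0],[0,0,-15,0,0,0],[0,0,-20,0,0,0],[0,0,-20,0,0,0],[0,0,-20,0,0,0]]';python3 - <<'E'
from h import *
m=np.array([.6207,.0555]);y=np.radians(5);R=np.array([[np.cos(y),-np.sin(y)],[np.sin(y),np.cos(y)]])
p=m+R@[-.042,-.060];print(p);go(p[0],p[1],.22,185)
E
```

```text
time: 27.55
ee_pos: [0.5682, -0.3961, 0.0243]
tcp_rot: [3.14, 0.002, 1.921]
force: [0.4, -0.9, 0.4]
width: 0.0854
grip_force: 0.0
time: 28.18
ee_pos: [0.5674, -0.3957, 0.0233]
tcp_rot: [3.141, 0.001, 1.92]
force: [-0.9, -0.6, 5.2]
width: 0.0538
grip_force: 51.7
time: 29.05
ee_pos: [0.5666, -0.395, 0.2216]
tcp_rot: [-3.141, -0.001, 1.92]
force: [-0.4, -0.4, -2.3]
width: 0.0531
grip_force: 53.2
[ 0.58408917 -0.00793222]
shift [35.76 14.91  0.18] turn [  0.   -0.1 -75. ]
shift [35.76 14.91  0.18] turn [-1.00e-01 -0.00e+00  1.05e+02]
```

```bash
python3 -m jog '[[35.8,14.9,0.2,0,0,-75],[35.8,14.9,0.2,0,0,-75],[35.8,14.9,0.2,0,0,-75],[35.8,14.9,0.2,0,0,-75],[35.8,14.9,0.2,0,0,-75],[35.8,14.9,0.2,0,0,-75],[35.8,14.9,0.2,0,0,-75],[35.8,14.9,0.2,0,0,-75],[35.8,14.9,0.2,0,0,-75],[35.8,14.9,0.2,0,0,-75],[35.8,14.9,0.2,0,0,-75]]' && python3 -m jog '[[0,0,3,0,0,0],[0,0,7,0,0,0],[0,0,11,0,0,0],[0,0,14,0,0,0],[0,0,16.5,0,0,0],[0,0,17.7,0,0,0],[0,0,17.7,0,0,0],[0,0,17.7,0,0,0]]'
```

```text
time: 30.42
ee_pos: [0.5842, -0.0088, 0.2202]
tcp_rot: [3.142, -0.0, -3.056]
force: [-0.6, -0.6, -0.9]
width: 0.0534
grip_force: 53.3
time: 31.42
ee_pos: [0.5853, -0.008, 0.0444]
tcp_rot: [-3.141, 0.002, -3.054]
force: [0.6, -0.7, -1.8]
width: 0.0537
grip_force: 53.3
```

Contact is expected near z = 0.032.

```bash
python3 -m jog '[[0,0,0.6,0,0,0],[0,0,1,0,0,0],[0,0,1.2,0,0,0],[0,0,1.2,0,0,0],[0,0,1.2,0,0,0]]' && python3 -m jog '[[0,0,0.1,0,0,0],[0,0,0.1,0,0,0],[0,0,0.1,0,0,0]]'
```

```text
time: 32.05
ee_pos: [0.5843, -0.0079, 0.0313]
tcp_rot: [3.142, 0.0, -3.054]
force: [-0.5, -0.2, -0.7]
width: 0.0539
grip_force: 53.3
time: 32.42
ee_pos: [0.5845, -0.0078, 0.0313]
tcp_rot: [-3.142, 0.001, -3.054]
force: [-2.4, 0.2, 6.8]
width: 0.0535
grip_force: 53.8
```

```bash
python3 -m jog '[[0,0,0,0,0,0],[0,0,0,0,0,0],[0,0,0,0,0,0],[0,0,0,0,0,0]]' 95 && python3 -m jog '[[0,0,-1.5,0,0,0],[0,0,-5,0,0,0],[0,0,-11,0,0,0],[0,0,-17,0,0,0],[6,-2,-22,0,0,0],[12,-4,-22,0,0,0],[12,-4,-22,0,0,0],[12,-4,-22,0,0,0]]'
python3 - <<'E'
from h import *
f=ctrl.grab_frame('wrist');K=np.array(ctrl.camera_info('wrist')['intrinsics']);E=np.array(ctrl.camera_info('wrist')['extrinsics'])
h=cv2.cvtColor(f,cv2.COLOR_RGB2HSV);m0=np.array([.6207,.0555]);y=np.radians(5);R=np.array([[np.cos(y),-np.sin(y)],[np.sin(y),np.cos(y)]])
def chk(n,lo,hi,z):
    m=cv2.inRange(h,np.array(lo),np.array(hi));k,l,st,c=cv2.connectedComponentsWithStats(m)
    if k<2:print(n,'none');return
    i=1+st[1:,4].argmax();x,yy,w,hh=st[i][:4];print(n,st[i],R.T@(onz('wrist',(x+w/2,yy+hh/2),z)[:2]-m0))
chk('dish',(98,60,25),(116,255,255),.04);chk('red',(0,170,60),(5,255,255),.165);chk('orange',(3,170,60),(12,255,255),.04)
for n,q,z in[('dish',(-.043,.062),.042),('jar',(-.042,-.06),.076),('sauce',(.047,.091),.172)]:
    p=m0+R@q;u=K@(E@[*p,z,1])[:3];print(n,'pred',u[:2]/u[2])
g=cv2.medianBlur(cv2.cvtColor(f,cv2.COLOR_RGB2GRAY),5)
C=cv2.HoughCircles(g,cv2.HOUGH_GRADIENT,1,30,param1=80,param2=20,minRadius=18,maxRadius=45)
for c in ([] if C is None else C[0]):print('circ',c,R.T@(onz('wrist',c[:2],.076)[:2]-m0))
print(ctrl.get_state()['ee_pos'])
np.save('pics/w9.npy',f)
E
```

```text
time: 32.92
ee_pos: [0.5842, -0.0079, 0.0301]
tcp_rot: [3.142, -0.0, -3.054]
force: [1.0, -0.9, 0.4]
width: 0.0809
grip_force: 0.0
time: 33.92
ee_pos: [0.4683, -0.0585, 0.2514]
tcp_rot: [-3.141, 0.002, -3.055]
force: [0.8, 0.1, -0.6]
width: 0.0811
grip_force: 0.0
dish [ 350  227   47   44 1149] [-0.04454583  0.06039872]
red [421 364  19  20 147] [0.03379798 0.08122975]
orange [268 238   7   9  28] [-0.05440255 -0.0813784 ]
dish pred [375.08313471 250.70777065]
jar pred [289.45756596 264.54394098]
sauce pred [441.51048446 389.84669536]
circ [290.5 265.5  20.7] [-0.04061926 -0.05862817]
circ [395.5 244.5  30.9] [-0.07040835  0.07061175]
circ [258.5 240.5  25.2] [-0.0757229  -0.09936797]
circ [259.5 296.5  24.3] [ 0.00599927 -0.09794224]
circ [364.5 259.5  28.9] [-0.04933936  0.0345003 ]
[ 0.46906374 -0.05823845  0.25086259]
```

Run:
```python
from h import *
m0=np.array([.6207,.0555]);y=np.radians(5);R=np.array([[np.cos(y),-np.sin(y)],[np.sin(y),np.cos(y)]])
uv={}
for n in('top','scene'):
    f=ctrl.grab_frame(n);h=cv2.cvtColor(f,cv2.COLOR_RGB2HSV)
    m=cv2.inRange(h,np.array((0,170,90)),np.array((5,255,255)));k,l,st,c=cv2.connectedComponentsWithStats(m)
    if k>1:
        i=1+st[1:,4].argmax();uv[n]=c[i];p=onz(n,c[i],.169);print(n,st[i],R.T@(p[:2]-m0))
if len(uv)==2:
    p,e=tri(uv['top'],uv['scene']);print(p,e,R.T@(p[:2]-m0))
S0=np.load('pics/s6.npy').astype(int);d=np.abs(f.astype(int)-S0).sum(2)
# cruet, vinegar, sauce regions unchanged since s6
K=np.array(ctrl.camera_info('scene')['intrinsics']);E=np.array(ctrl.camera_info('scene')['extrinsics'])
for n,q in[('cruet',(.047,-.055)),('vin',(.043,.0245)),('sauce',(.047,.091))]:
    p=m0+R@q
    for z in(.06,.13):
        u=K@(E@[*p,z,1])[:3];u=(u[:2]/u[2]).astype(int);print(n,z,u,np.median(d[u[1]-7:u[1]+8,u[0]-7:u[0]+8]))
print(ctrl.get_state()['time'])
```

```text
top [212 160  10   9  65] [0.04774627 0.09012514]
scene [272 215  12  12 101] [0.04621682 0.09242839]
[0.65966181 0.15058219 0.16945473] 0.002731396530216922 [0.04710051 0.09132463]
cruet 0.06 [227 222] 18.0
cruet 0.13 [225 207] 44.0
vin 0.06 [254 233] 10.0
vin 0.13 [253 217] 28.0
sauce 0.06 [275 244] 13.0
sauce 0.13 [276 228] 14.0
34.075
```

```bash
python3 -c "
from bench import ctrl
print(ctrl.job_done())"
```

```text
the job is handed in; nothing more can be done
None
```

The job was handed in at about 34 s: the cruet and sauce bottle were set in the tray's back row first, then the jar and dish in the front row, all released and measured on target except the cruet, which I only checked by eye and by comparing pictures.

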